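# Brace an ink jar and unscrew its tight cap

## Robot

A 7-joint arm with a two-finger parallel gripper is mounted at the origin on the work surface. World frame = base frame: x ahead of the robot, y to its left, z up, the work surface at z = 0. Lengths are in m, angles in rad, forces in N, time in s.
With the tool pointing down it reaches from about 0.425 to 1.025 m from the base axis. Payload 9.4 kg.
Tool frame: the origin (TCP) lies midway between the tips of the shut fingers; the grasp point (between the pads) lies 19 mm behind it; z points along the fingers, y is the line along which they close (so a half turn about z gives the same grasp; the last joint's range is limited). The gripper opens to 93 mm and grips with 3 to 60 N. Pads are 15 mm wide; open, the fingers measure 128 mm over their backs; the gripper's body (75 mm by 188 mm) begins 65 mm behind the grasp point.
Start: joints at [1.031, 0.599, -0.003, 1.599, 0.002, 0.943, -0.08], TCP at [0.324, -0.649, 0.219] pointing down, gripper open.
Joint ranges: [-2.57, 2.57], [-0.35, 1.97], [-1.29, 1.29], [0.11, 2.56], [-1.05, 4.19], [0.11, 1.86], [-2.63, 2.63]. Speed limits (rad/s): [2.22, 2.22, 3.01, 3.01, 3.14, 3.14, 3.14].

## Interface

Orientations are given as a unit quaternion [x, y, z, w].
In Python, from rig import telemetry, imaging, ctrl gives the robot as it stands. The module is installed in compiled form; this text tells all that it offers.
- The arm moves only by the tool servo_tool, never from a script. Its argument "moves" is text: rows parted by semicolons, each of 7 numbers parted by spaces: the turn, a rotation vector about the tool's x, y, z in degrees, then the shift along the tool's x, y, z in cm, then the opening, from 0 (shut) to 1 (fully open). In form: ax ay az dx dy dz claw; .... A call has 1 to 12 rows; each row is the pose to reach, as a shift and turn from the pose commanded when the call began, along the tool's axes at that moment; what a row does not reach only later rows make up. A row lasts 1/8 s, in which the tool goes at most 62.5 mm and 10.7 degrees, less where a joint would pass 70% of its speed; a pose out of reach is approached as far as the arm can. A call with a gripper value outside its range is refused whole. The fingers move at their own pace and stop on an object; "grip_force" is the grip in N (left out, the last holds). Time passes only in rows, so rows that repeat a pose let the fingers close. It gives the time, the measured TCP pose, the force, the opening and the grip force at its end, in the units of the state.
- telemetry.state(): the state, without advancing time (a new reading comes with each control period).
- imaging.camera(name): name is "scene" or "top"; returns the picture (400x640x3 uint8, red, green, blue); there is no depth.
- imaging.camera_model(name): a dict with "K" (3x3 intrinsics, pixels), "view" (4x4, takes a point from world to camera coordinates). Camera axes: x right, y down, z forward; pixel columns grow to the right and rows downward; lengths in m; the calibration is good to about 2 mm. A picture is of the moment at which its call begins. camera_model takes no time and is no camera call.
- ctrl.job_done(): hands the job in; it is judged then, once.
Trained networks look in the newest picture that a camera, given by its name, has taken for a name from the list of things; names that differ only in an ending like _2 or _b are one class to them, and where a whole thing is asked for, a point or a joint stands for the part that bears it (a point fixed in the world has none). Each returns a list of dicts, best first, with "p" (0 to 1); they miss things now and then, are a little off and sometimes report something else, mostly with a low value. They report only what shows in the picture. A call takes as long as a camera call. They do not tell look-alikes from the thing itself.
- imaging.boxes_of(thing, camera): "bbox" ([left, top, right, bottom] in pixels, round what is visible of it).
The state is a dict: "time_s": time; "qpos": joint angles; "dq": joint speeds; "joint_torque": joint torques, N m; "position": TCP position; "ee_rot": TCP orientation; "force": force on the tool from outside, world axes, zero at the start; "wrist_torque": the same for the moment, N m; "opening": finger opening in m; "grasp_force": force on a finger pad.
Only numpy, scipy, OpenCV 4.12 (cv2) and the standard library are available. Lean on these libraries where they do the work, as an engineer would, in place of code of your own. Each camera call takes 0.05 s, during which the arm holds its last target. There are 200 camera calls.

## Task

Press the raised blue brace plate down flat around the ink jar so that the jar is held, then unscrew the jar's tight black cap counter-clockwise (seen from above) by about a quarter turn, stop turning once the thread lets go, and lift the cap straight up. Finish while still holding the cap, upright and still, a centimetre or two above the jar's mouth. Leave the jar in its stand and the other things on the bench alone.

Things in the scene. Friction and masses are not known exactly. Their poses are not given: they have to be found in the camera images.
- cap_centre (a point): Centre (half-way up) of the jar's round screw cap: black, ribbed, rigid, 61 mm in diameter, 36 mm high, 70 g, with a yellow disc and a black pointer line on top; z up, x along the pointer. Grip it across the diameter on its upper 23 mm (solid). While it is screwed tight this point is about 8 mm above the jar's mouth.
- cap: The cap again, origin at the centre of its lower edge. A springy seal jams it against two thread lugs: turning takes about 0.3 N m. Turned counter-clockwise from above it rises 1 to 2 mm and comes free 40 to 60 degrees from its start, and stays free to at least 110 (75 always frees it). Then the seal pops it up 2 to 4 mm; 11 mm above tight it is clear of the neck.
- jar_mouth (a point): Centre of the rim of the jar's neck, under the cap; z up, x and y along the sides of the square jar, x towards the brace plate's hinge. The neck is 42 mm in diameter, 51 mm over its threads. The jar's shoulder is 22 mm below this point. When the cap is tight its lower edge is about 10 mm below this point.
- jar: Loose square ink jar, white with a purple band, 84 x 84 mm, 80 mm to the shoulder, 102 mm to the mouth, about 0.7 kg; origin under its middle. It stands in a square pocket with 1 mm of play that keeps it from turning; only the brace plate, when flat, keeps it from being lifted.
- station: Fixed dark steel stand of the jar, 180 x 150 mm, with the square pocket in the middle, posts at the corners; origin under the pocket's middle, on the bench; x points to the hinge of the brace plate. The hinge line is level, along y, at x = 75 mm, 93 mm above the bench.
- brace_press (a point): Where to press the brace plate: middle of the yellow patch on its top, near the free front edge; x lies in the plate towards the hinge, 133 mm away. The blue plate is 150 mm (hinge to edge) by 124 mm, 6 mm thick, with an 82 mm hole that passes over the cap. Flat, its top lies 14 mm below the jar's mouth and this point 58 mm from the jar's axis.
- brace (a joint): Angle of the brace plate (rad): 0 is flat and fully down on its stop, positive is raised at the front (starts 0.3 to 0.55). The hinge is stiff: it stays where it is left and takes about 6 N at the yellow patch to push down.
- tub_yellow_mid (a point): Bystander: middle of a closed round ink tub with a yellow band, 94 mm in diameter, 97 mm high.
- tub_green_mid (a point): Bystander: middle of a closed round ink tub with a green band, 94 mm in diameter, 97 mm high.
- squeegee_mid (a point): Bystander: middle of the wooden handle of a squeegee lying flat, 240 mm long (its y), 54 mm wide, 30 mm high.
- spatula_grip (a point): Bystander: grip of an ink spatula lying flat.
- tape_mid (a point): Bystander: middle of a roll of orange tape lying flat, 100 mm in diameter, 25 mm high.
Mind the look-alikes: they are no part of the job. What is shaped like the jar but turquoise is not meant.

How it is judged:
By the outcome, as a careful person would: the job done as asked, in the order asked, and still so for the second after the job is handed in, while the arm keeps its last pose, push and grip.
It also fails if it takes over 48 s, if anything falls off the work surface, if the arm or the gripper's body presses on something with over 40 N, if the wrist force passes 120 N, or if a joint passes its speed limit or range.

## Working session

There is one attempt and no reset: what is moved stays moved. The work goes in short steps, Python scripts to look and compute and a tool call to move; the robot and the scene stay as the last step left them, time stands still between calls to the robot, and variables do not carry over. Pictures are saved under pics/ and viewed, at most 10 in all, crops included, and the job is handed in when it is done.

Besides the shell and the picture viewer there is one more tool, called after ">>>" by a JSON object that holds its "name" and its "arguments", one argument or row to a line. servo_tool: Moves the arm, as the interface text tells. Its arguments: {"type":"object","properties":{"moves":{"type":"string"},"grip_force":{"type":"number"}},"required":["moves"]}

```bash
mkdir -p pics; python3 - <<'E'
from rig import telemetry, imaging, ctrl
import cv2,numpy as np
for c in("scene","top"):
    im=imaging.camera(c); cv2.imwrite(f"pics/{c}0.png",im[:,:,::-1])
    m=imaging.camera_model(c); print(c,np.round(m["K"],1).tolist(),np.round(m["view"],4).tolist())
    for t in("cap_centre","jar","brace_press","station","jar_mouth"):
        print(t,[( np.round(b["bbox"]).tolist(),round(b["p"],2)) for b in imaging.boxes_of(t,c)][:4])
s=telemetry.state();print(s["position"],s["ee_rot"],s["time_s"],s["opening"])
E
```

```text
scene [[412.2, 0.0, 320.9], [0.0, 412.2, 197.6], [0.0, 0.0, 1.0]] [[0.3114, 0.9503, 0.0052, -0.1835], [0.5627, -0.18, -0.8068, -0.2175], [-0.7658, 0.2542, -0.5908, 1.6663], [0.0, 0.0, 0.0, 1.0]]
cap_centre [([307.0, 187.0, 333.0, 211.0], 0.87), ([309.0, 202.0, 338.0, 232.0], 0.34)]
jar [([362.0, 194.0, 404.0, 235.0], 0.87), ([237.0, 206.0, 276.0, 251.0], 0.81), ([311.0, 221.0, 337.0, 234.0], 0.79)]
brace_press [([291.0, 174.0, 346.0, 225.0], 0.65)]
station [([293.0, 175.0, 350.0, 258.0], 0.82)]
jar_mouth [([236.0, 207.0, 276.0, 248.0], 0.86), ([308.0, 202.0, 340.0, 234.0], 0.7), ([364.0, 192.0, 399.0, 235.0], 0.61)]
top [[378.9, 0.0, 328.3], [0.0, 378.9, 198.5], [0.0, 0.0, 1.0]] [[-0.0298, -0.9996, -0.0024, 0.0286], [-0.9872, 0.0298, -0.1566, 0.5448], [0.1566, -0.0023, -0.9877, 1.3482], [0.0, 0.0, 0.0, 1.0]]
cap_centre [([322.0, 180.0, 337.0, 198.0], 0.61)]
jar [([270.0, 173.0, 295.0, 204.0], 0.81), ([368.0, 184.0, 394.0, 217.0], 0.61)]
brace_press [([311.0, 169.0, 348.0, 207.0], 0.76)]
station [([311.0, 166.0, 350.0, 219.0], 0.96), ([410.0, 146.0, 439.0, 172.0], 0.62)]
jar_mouth [([265.0, 171.0, 296.0, 200.0], 0.96), ([364.0, 181.0, 398.0, 213.0], 0.63), ([339.0, 184.0, 343.0, 187.0], 0.4)]
[ 0.32366609 -0.64872163  0.21863064] [ 9.73343450e-01  2.29352411e-01 -1.41095144e-05  9.12351567e-06] 0.6 0.09269682624339062
```

```bash
python3 - <<'E'
import cv2,numpy as np
a=cv2.imread("pics/scene0.png");b=cv2.imread("pics/top0.png")
A=cv2.resize(a[150:270,220:420],None,fx=4,fy=4,interpolation=cv2.INTER_CUBIC)
cv2.imwrite("pics/sc.png",A)
B=cv2.resize(b[140:240,250:450],None,fx=4,fy=4,interpolation=cv2.INTER_CUBIC)
cv2.imwrite("pics/tc.png",B)
E
```

```text
(no output)
```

View pics/scene0.png

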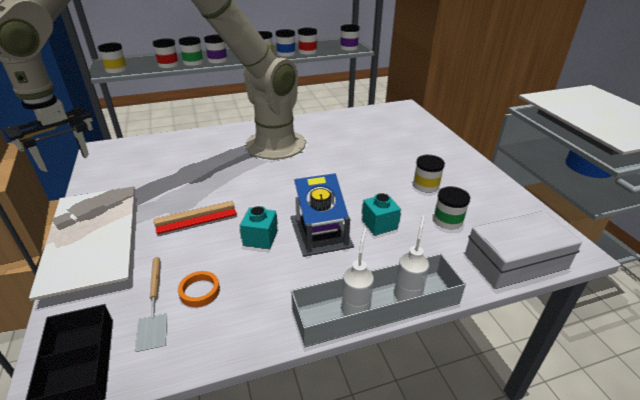

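View pics/sc.png

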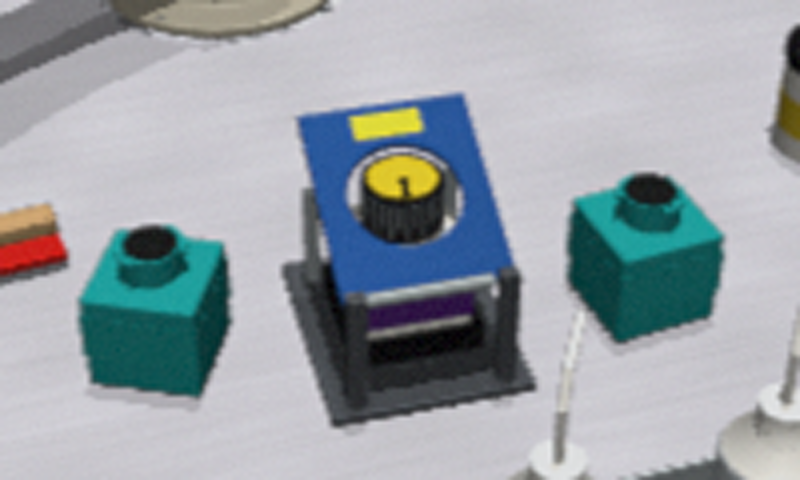

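View pics/tc.png

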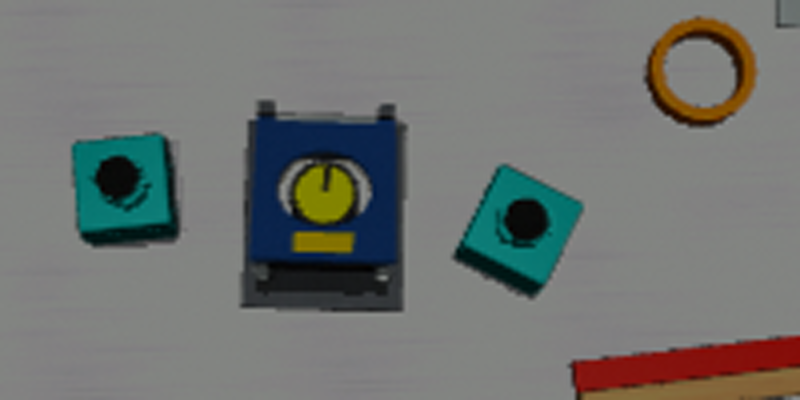

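The look-alikes are the two open turquoise jars at scene (259,229) and (381,215). The real jar is the one with the black cap in the dark stand, under the blue plate, at scene (320,198). Its hinge is on the far side from the robot. Next I'll fit the pose.

```bash
cat > h.py <<'E'
import cv2,numpy as np
from rig import telemetry, imaging, ctrl
from scipy.optimize import least_squares
roi={"scene":(280,160,360,262),"top":(305,160,355,222)}
M={c:imaging.camera_model(c) for c in roi}
def proj(c,P):
    q=np.c_[np.atleast_2d(P),np.ones(len(np.atleast_2d(P)))]@np.array(M[c]["view"])[:3].T@np.array(M[c]["K"]).T
    return q[:,:2]/q[:,2:]
def blobs(im,c,kind):
    x0,y0,x1,y1=roi[c]; hsv=cv2.cvtColor(im[y0:y1,x0:x1],cv2.COLOR_RGB2HSV)
    lo,hi=((22,120,60),(35,255,255)) if kind=="y" else ((105,130,40),(125,255,255))
    m=cv2.inRange(hsv,lo,hi)
    if kind=="y": m=cv2.morphologyEx(m,cv2.MORPH_CLOSE,np.ones((3,3),np.uint8))
    n,l,s,ce=cv2.connectedComponentsWithStats(m)
    o=sorted(range(1,n),key=lambda i:-s[i,4])
    return [(s[i,4],ce[i]+[x0,y0],(l==i).astype(np.uint8),np.array([x0,y0])) for i in o[:3]]
def tri(pix):
    f=lambda P:np.concatenate([proj(c,P)[0]-pix[c] for c in pix])
    r=least_squares(f,[.7,0,.1]); return r.x,r.fun
E
python3 - <<'E'
from h import *
pt={};corn={}
for c in roi:
    im=cv2.imread(f"pics/{c}0.png")[:,:,::-1].copy()
    y=blobs(im,c,"y"); print(c,[(b[0],b[1].round(1).tolist()) for b in y])
    pt[c]=[b[1] for b in y]
    b=blobs(im,c,"b")[0]; h=cv2.convexHull(np.argwhere(b[2])[:,::-1].astype(np.int32))
    for e in np.linspace(.01,.12,40):
        q=cv2.approxPolyDP(h,e*cv2.arcLength(h,True),True)
        if len(q)==4: break
    corn[c]=q[:,0]+b[3]; print("corners",corn[c].tolist())
disc={c:pt[c][0] for c in pt}; patch={c:pt[c][1] for c in pt}
d,e=tri(disc);p,e2=tri(patch);print("disc",d.round(4),e.round(2),"patch",p.round(4),e2.round(2))
# corners by angle
def model(v):
    x,y,yaw,a,h=v; R=lambda P:np.c_[x+P[:,0]*np.cos(yaw)-P[:,1]*np.sin(yaw),y+P[:,0]*np.sin(yaw)+P[:,1]*np.cos(yaw),P[:,2]]
    pl=lambda s,w:[75e-3-s*np.cos(a)+h*np.sin(a)*1,w,.093+s*np.sin(a)+h*np.cos(a)]
    return R(np.array([pl(0,.062),pl(0,-.062),pl(.15,.062),pl(.15,-.062),pl(.133,0),[0,0,.093+h+.014+.026]]))
def res(v):
    P=model(v);o=[]
    for c in roi:
        q=proj(c,P)
        for k in range(4):
            D=corn[c]-q[k]; o.append(D[np.argmin((D**2).sum(1))]*.5)
        o+=[(patch[c]-q[4])*2,(disc[c]-q[5])*2]
    return np.concatenate(o)
r=least_squares(res,[d[0],d[1],0,.4,.004],loss="soft_l1");print(r.x.round(4),r.fun.reshape(-1,2).round(1).tolist());print(model(r.x).round(4))
E
```

```text
scene [(np.int32(169), [320.1, 194.2]), (np.int32(93), [316.1, 180.5])]
corners [[347, 215], [305, 226], [295, 180], [335, 174]]
top [(np.int32(252), [330.5, 191.8])]
corners [[348, 205], [312, 204], [315, 169], [348, 170]]Traceback (most recent call last):
  File "<stdin>", line 12, in <module>
IndexError: list index out of range
```

```bash
sed -i 's/if kind=="y": m=/if kind=="y" and c=="scene": m=/' h.py; cat > fit.py <<'E'
from h import *
def run(ims,usepatch=True):
    pt={};corn={}
    for c in roi:
        y=blobs(ims[c],c,"y"); print(c,[(int(b[0]),b[1].round(1).tolist()) for b in y])
        y=y[:2]; o=[]
        for b in y:
            h=cv2.convexHull(np.argwhere(b[2])[:,::-1].astype(np.int32)); m=np.zeros_like(b[2]); cv2.fillConvexPoly(m,h,1)
            o.append(np.argwhere(m)[:,::-1].mean(0)+b[3])
        pt[c]=o
        b=blobs(ims[c],c,"b")[0]; h=cv2.convexHull(np.argwhere(b[2])[:,::-1].astype(np.int32))
        for e in np.linspace(.01,.12,40):
            q=cv2.approxPolyDP(h,e*cv2.arcLength(h,True),True)
            if len(q)==4: break
        corn[c]=q[:,0]+b[3]
    disc={c:pt[c][0] for c in pt}; patch={c:pt[c][1] for c in pt}
    d,e=tri(disc);p,e2=tri(patch);print("disc",d.round(4),e.round(2),"patch",p.round(4),e2.round(2))
    def model(v):
        x,y,yaw,a,h=v; R=lambda P:np.c_[x+P[:,0]*np.cos(yaw)-P[:,1]*np.sin(yaw),y+P[:,0]*np.sin(yaw)+P[:,1]*np.cos(yaw),P[:,2]]
        pl=lambda s,w:[75e-3-s*np.cos(a)+h*np.sin(a),w,.093+s*np.sin(a)+h*np.cos(a)]
        return R(np.array([pl(0,.062),pl(0,-.062),pl(.15,.062),pl(.15,-.062),pl(.133,0),[0,0,.093+h+.014+.026]]))
    def res(v):
        P=model(v);o=[]
        for c in roi:
            q=proj(c,P)
            for k in range(4):
                D=corn[c]-q[k]; o.append(D[np.argmin((D**2).sum(1))]*.5)
            o+=[(patch[c]-q[4])*2,(disc[c]-q[5])*2]
        return np.concatenate(o)
    r=least_squares(res,[d[0],d[1],0,.4,.003],loss="soft_l1",bounds=([0,-1,-1,-.1,0],[2,1,1,.8,.008]));print(r.x.round(4),r.fun.reshape(-1,2).round(1).tolist());print(model(r.x).round(4))
    return r.x
E
python3 - <<'E'
from fit import *
run({c:cv2.imread(f"pics/{c}0.png")[:,:,::-1].copy() for c in roi})
E
```

```text
scene [(169, [320.1, 194.2]), (93, [316.1, 180.5])]
top [(162, [330.6, 188.2]), (74, [330.1, 200.0])]
disc [0.567  0.0036 0.1369] [-0.18  0.01 -0.21 -0.06] patch [0.5223 0.0068 0.1537] [-0.01  0.   -0.01 -0.  ]
[ 0.5663  0.0038 -0.0637  0.4412  0.0035] [[-0.8, -1.8], [0.3, 0.1], [-0.3, 0.5], [0.7, 0.7], [0.1, -0.5], [0.3, 0.1], [0.6, 0.2], [-0.3, 0.1], [0.3, 0.2], [-0.2, 0.1], [-0.1, 0.1], [0.6, -0.4]]
[[ 0.6466  0.0609  0.0962]
 [ 0.6387 -0.0629  0.0962]
 [ 0.5112  0.0695  0.1603]
 [ 0.5033 -0.0543  0.1603]
 [ 0.5226  0.0066  0.153 ]
 [ 0.5663  0.0038  0.1365]]
```

```bash
cat > go.py <<'E'
from rig import telemetry
import numpy as np,sys
from scipy.spatial.transform import Rotation as R
def go(*P,yaw=None):
    s=telemetry.state(); r=R.from_quat(s["ee_rot"]); x=r.as_matrix()[:,0]; y=np.degrees(np.arctan2(x[1],x[0]))
    print("yaw",y.round(2),"pos",s["position"].round(4),"t",s["time_s"],"q",s["qpos"].round(2))
    for p in P: print(p,"cm",(r.inv().apply(np.array(p)-s["position"])*100).round(2),"az",None if yaw is None else round(-(yaw-y),1))
E
python3 -c "
from go import *
go((.5216,.0066,.20),yaw=-3.65)"
```

```text
yaw 26.52 pos [ 0.3237 -0.6487  0.2186] t 0.6 q [ 1.03  0.6  -0.    1.6   0.    0.94 -0.08]
(0.5216, 0.0066, 0.2) cm [ 46.97 -49.8    1.86] az 30.2
```

>>> {"name": "servo_tool", "arguments": {
  "moves": "0 0 3 4 -4.2 0 0; 0 0 6 8 -8.5 0 0; 0 0 9 12 -12.7 0 0; 0 0 12 16 -17 0 0; 0 0 15 20 -21.2 0 0; 0 0 18 24 -25.4 0 0; 0 0 21 28 -29.7 0 0; 0 0 24 32 -33.9 0.3 0; 0 0 27 36 -38.2 0.6 0; 0 0 30.2 40 -42.4 1 0; 0 0 30.2 44 -46.6 1.5 0; 0 0 30.2 47 -49.8 1.9 0"
}}

```text
time_s: 2.1
position: [0.5226, 0.0095, 0.1997]
ee_rot: [1.0, -0.031, 0.0, -0.0]
force: [1.2, -1.2, -0.1]
opening: 0.0005
grasp_force: 0.0
```

```bash
python3 -c "
from go import *
s=telemetry.state();print(s['opening'],s['force'])
go((.5216,.0066,.160),(.517,.007,.140),(.511,.0073,.12),(.507,.0075,.0965),yaw=-3.65)"
```

```text
0.0004752776757383199 [ 1.18266219 -1.1981656  -0.1441333 ]
yaw -3.58 pos [0.5226 0.0095 0.1997] t 2.1 q [-0.17  0.38  0.06  2.08 -0.04  0.67 -1.72]
(0.5216, 0.0066, 0.16) cm [-0.08  0.29  3.97] az 0.1
(0.517, 0.007, 0.14) cm [-0.54  0.28  5.97] az 0.1
(0.511, 0.0073, 0.12) cm [-1.15  0.29  7.97] az 0.1
(0.507, 0.0075, 0.0965) cm [-1.55  0.3  10.32] az 0.1
```

>>> {"name": "servo_tool", "arguments": {
  "moves": "0 0 0 0 0 1.5 0; 0 0 0 0 0 3 0; 0 0 0 0 0 4 0; 0 0 0 -0.1 0 4.5 0; 0 0 0 -0.2 0 5 0; 0 0 0 -0.35 0 5.5 0; 0 0 0 -0.45 0 6 0; 0 0 0 -0.6 0 6.5 0; 0 0 0 -0.75 0 7 0; 0 0 0 -0.9 0 7.5 0; 0 0 0 -1.05 0 8 0; 0 0 0 -1.05 0 8 0"
}}

```text
time_s: 3.6
position: [0.5114, 0.0065, 0.1197]
ee_rot: [0.999, -0.033, 0.0, 0.0]
force: [0.8, -0.2, 0.4]
opening: 0.0006
grasp_force: 0.3
```

```bash
python3 -c "
from go import *
s=telemetry.state();print(s['opening'],s['force'])
go((.508,.0075,.0965),yaw=-3.65)"
```

```text
0.0006334678298966074 [ 0.75538939 -0.1691923   0.43449916]
yaw -3.77 pos [0.5114 0.0065 0.1197] t 3.6 q [-0.16  0.5   0.05  2.18 -0.05  0.47 -1.71]
(0.508, 0.0075, 0.0965) cm [-0.34 -0.08  2.32] az -0.1
```

>>> {"name": "servo_tool", "arguments": {
  "moves": "0 0 0 -0.05 0 0.4 0; 0 0 0 -0.1 0 0.8 0; 0 0 0 -0.2 0 1.2 0; 0 0 0 -0.25 0 1.6 0; 0 0 0 -0.3 0 1.9 0; 0 0 0 -0.3 0 2.1 0"
}}

```text
time_s: 4.35
position: [0.5089, 0.0067, 0.0989]
ee_rot: [0.999, -0.033, 0.001, 0.0]
force: [0.5, -3.5, 4.7]
opening: 0.0004
grasp_force: 2.7
```

Contact. I'll go on until the stop shows as a rise in force.

>>> {"name": "servo_tool", "arguments": {
  "moves": "0 0 0 0 0 0.1 0; 0 0 0 0 0 0.2 0; 0 0 0 0 0 0.3 0; 0 0 0 0 0 0.4 0; 0 0 0 0 0 0.4 0"
}}

```text
time_s: 4.97
position: [0.5089, 0.0067, 0.0961]
ee_rot: [0.999, -0.033, 0.001, 0.0]
force: [-5.5, -3.4, 22.5]
opening: 0.0002
grasp_force: 11.5
```

>>> {"name": "servo_tool", "arguments": {
  "moves": "0 0 0 0 0 0.1 0; 0 0 0 0 0 0.1 0; 0 0 0 0 0 -0.5 0; 0 0 0 0 0 -3 0; 0 0 0 0 0 -8 0; 0 0 0 -4 0 -9 0; 0 0 0 -6 0 -10 0.9; 0 0 0 -6 0 -10 0.9; 0 0 0 -6 0 -10 0.9"
}}

```text
time_s: 6.1
position: [0.4495, 0.0115, 0.1945]
ee_rot: [0.999, -0.032, 0.0, -0.0]
force: [-0.2, -0.9, -0.8]
opening: 0.0258
grasp_force: 0.0
```

```bash
python3 - <<'E'
from fit import *
ims={}
for c in roi:
    ims[c]=imaging.camera(c)
x0=ims["scene"][150:270,240:400];x1=ims["top"][150:240,270:390]
A=cv2.resize(x0,(640,480),interpolation=cv2.INTER_CUBIC);cv2.imwrite("pics/a1.png",A[:,:,::-1])
from go import go; go()
try: run(ims)
except Exception as e: print(e)
E
```

```text
yaw -3.69 pos [0.4493 0.0114 0.1942] t 6.2 q [-0.2   0.31  0.06  2.24 -0.03  0.59 -1.75]
scene [(188, [319.2, 194.2])]
top [(39, [327.6, 184.5]), (25, [334.3, 184.4])]
list index out of range
```

View pics/a1.png

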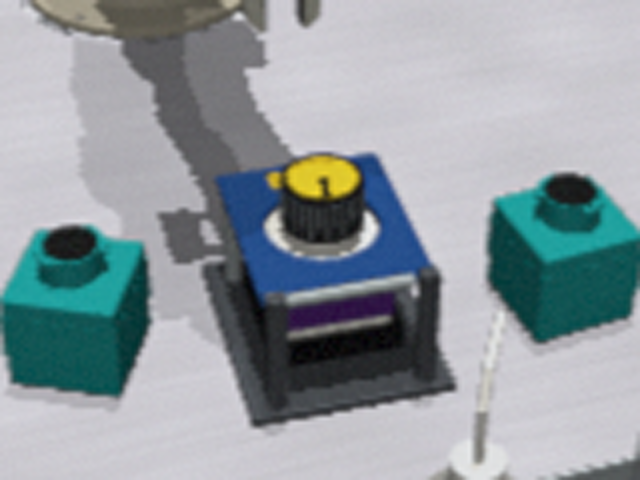

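The plate is flat: the ring is level and the cap stands clear through the hole at crop (322,200). Next I'll move over the cap with the fingers open.

>>> {"name": "servo_tool", "arguments": {
  "moves": "0 0 0 2 0 0 1; 0 0 0 5 0 0 1; 0 0 0 8 0 0 1; 0 0 0 10.5 0 0 1; 0 0 0 11.75 0 0 1; 0 0 0 11.75 0 1.5 1; 0 0 0 11.75 0 2.5 1; 0 0 0 11.75 0 2.5 1; 0 0 0 11.75 0 2.5 1"
}}

```text
time_s: 7.32
position: [0.5654, 0.0039, 0.1697]
ee_rot: [0.999, -0.032, -0.0, -0.0]
force: [-0.5, 0.3, -0.0]
opening: 0.093
grasp_force: 0.0
```

```bash
python3 -c "
from go import *
s=telemetry.state();print(s['opening'],s['force'])
go((.5667,.0037,.107),yaw=-3.65)"
```

```text
0.09298115630292121 [-0.52989063  0.3029055  -0.02498606]
yaw -3.68 pos [0.5654 0.0039 0.1697] t 7.325 q [-0.15  0.47  0.06  2.02 -0.05  0.65 -1.69]
(0.5667, 0.0037, 0.107) cm [0.13 0.02 6.27] az -0.0
```

>>> {"name": "servo_tool", "arguments": {
  "moves": "0 0 0 0.1 0 1.5 1; 0 0 0 0.1 0 3 1; 0 0 0 0.1 0 4.2 1; 0 0 0 0.1 0 5.2 1; 0 0 0 0.1 0 5.9 1; 0 0 0 0.1 0 6.2 1; 0 0 0 0.1 0 6.2 1"
}}

```text
time_s: 8.2
position: [0.5668, 0.0038, 0.1076]
ee_rot: [0.999, -0.032, -0.0, 0.0]
force: [0.2, 0.2, 0.8]
opening: 0.0929
grasp_force: 0.0
```

>>> {"name": "servo_tool", "arguments": {
  "moves": "0 0 0 0 0 0 0.5; 0 0 0 0 0 0 0.5; 0 0 0 0 0 0 0.5; 0 0 0 0 0 0 0.5; 0 0 0 0 0 0 0.5",
  "grip_force": 8
}}

```text
time_s: 8.82
position: [0.567, 0.0048, 0.1077]
ee_rot: [0.999, -0.032, 0.0, -0.0]
force: [-0.3, 5.0, 1.9]
opening: 0.0601
grasp_force: 8.0
```

>>> {"name": "servo_tool", "arguments": {
  "moves": "0 0 0 0 -0.1 0 0.5; 0 0 0 0 -0.1 0 0.5; 0 0 0 0 -0.1 0 0.4; 0 0 0 0 -0.1 0 0.4",
  "grip_force": 45
}}

```text
time_s: 9.32
position: [0.567, 0.005, 0.1077]
ee_rot: [0.999, -0.032, 0.0, -0.0]
force: [0.1, 4.2, 1.9]
opening: 0.0598
grasp_force: 45.0
```

>>> {"name": "servo_tool", "arguments": {
  "moves": "0 0 -3 0 0 0 0.4; 0 0 -6 0 0 0 0.4; 0 0 -9 0 0 -0.02 0.4; 0 0 -12 0 0 -0.03 0.4; 0 0 -15 0 0 -0.05 0.4; 0 0 -15 0 0 -0.05 0.4"
}}

```text
time_s: 10.07
position: [0.5669, 0.0042, 0.1081]
ee_rot: [0.995, 0.099, 0.0, 0.0]
force: [2.1, -1.7, -0.7]
opening: 0.0593
grasp_force: 45.0
```

```bash
python3 -c "
from go import *
s=telemetry.state();print(s['opening'],s['force'],s['wrist_torque'],s['grasp_force'])
go()"
```

```text
0.059272772514751625 [ 2.09917887 -1.66309156 -0.68924175] [-0.42246159 -0.46179382  0.06141967] 44.99648977769539
yaw 11.37 pos [0.5669 0.0042 0.1081] t 10.075 q [-0.09  0.56 -0.02  2.06  0.02  0.52 -1.5 ]
```

>>> {"name": "servo_tool", "arguments": {
  "moves": "0 0 -4 0 0 0 0.4; 0 0 -8 0 0 -0.01 0.4; 0 0 -12 0 0 -0.02 0.4; 0 0 -16 0 0 -0.04 0.4; 0 0 -20 0 0 -0.05 0.4; 0 0 -20 0 0 -0.05 0.4"
}}

```text
time_s: 10.82
position: [0.5671, 0.0048, 0.1086]
ee_rot: [0.963, 0.27, 0.0, 0.0]
force: [3.4, 0.6, -0.4]
opening: 0.0594
grasp_force: 45.0
```

```bash
python3 - <<'E'
from go import *
from h import *
s=telemetry.state();print(s['opening'],s['force'],s['wrist_torque'],s['grasp_force'])
go()
im=imaging.camera("scene")
cv2.imwrite("pics/a2.png",cv2.resize(im[150:270,240:400],(640,480),interpolation=cv2.INTER_CUBIC)[:,:,::-1])
E
```

```text
0.05935345005564127 [ 3.42027589  0.60439718 -0.3534269 ] [ 0.01931567 -0.56543575  0.05831788] 44.99676776351407
yaw 31.3 pos [0.5671 0.0048 0.1086] t 10.825 q [-0.02  0.56 -0.12  2.05  0.13  0.53 -1.26]
```

View pics/a2.png

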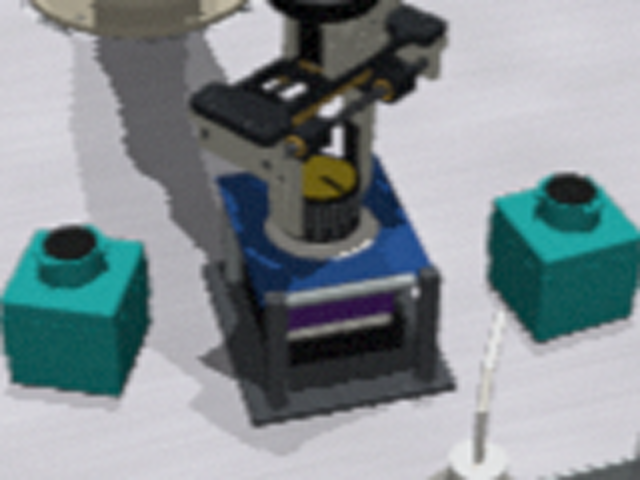

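The pointer now aims lower right at crop (330,185), so the cap is turning with the grip. I'll carry on in small steps and watch for the release.

>>> {"name": "servo_tool", "arguments": {
  "moves": "0 0 -3 0 0 0 0.4; 0 0 -6 0 0 0 0.4; 0 0 -9 0 0 0 0.4; 0 0 -9 0 0 0 0.4"
}}

```text
time_s: 11.38
position: [0.5671, 0.0052, 0.1088]
ee_rot: [0.938, 0.345, 0.0, -0.0]
force: [3.4, 2.3, 2.8]
opening: 0.0597
grasp_force: 45.0
```

>>> {"name": "servo_tool", "arguments": {
  "moves": "0 0 -3 0 0 0 0.4; 0 0 -6 0 0 0 0.4; 0 0 -9 0 0 0 0.4; 0 0 -9 0 0 0 0.4"
}}

```text
time_s: 11.88
position: [0.567, 0.0055, 0.1088]
ee_rot: [0.908, 0.419, 0.0, -0.0]
force: [2.7, 4.3, 3.5]
opening: 0.0595
grasp_force: 45.0
```

>>> {"name": "servo_tool", "arguments": {
  "moves": "0 0 -3 0 0 0 0.4; 0 0 -6 0 0 0 0.4; 0 0 -9 0 0 0 0.4; 0 0 -9 0 0 0 0.4"
}}

```text
time_s: 12.38
position: [0.567, 0.0059, 0.1089]
ee_rot: [0.872, 0.489, 0.001, -0.0]
force: [1.9, 5.0, 4.7]
opening: 0.0596
grasp_force: 45.0
```

```bash
python3 -c "
from go import *
s=telemetry.state();print(s['opening'],s['force'],s['wrist_torque'],s['grasp_force'])
go()"
```

```text
0.05956557097009599 [1.87672198 4.9722579  4.66019468] [ 1.19410097 -0.49847401 -0.01228442] 44.999753900337964
yaw 58.55 pos [0.567  0.0059 0.1089] t 12.375 q [ 0.07  0.57 -0.26  2.05  0.26  0.55 -0.92]
```

>>> {"name": "servo_tool", "arguments": {
  "moves": "0 0 -3 0 0 0 0.4; 0 0 -6 0 0 0 0.4; 0 0 -9 0 0 -0.03 0.4; 0 0 -12 0 0 -0.05 0.4; 0 0 -15 0 0 -0.05 0.4; 0 0 -15 0 0 -0.05 0.4"
}}

```text
time_s: 13.12
position: [0.5662, 0.0061, 0.1093]
ee_rot: [0.801, 0.599, 0.0, -0.001]
force: [-0.2, 5.9, 4.9]
opening: 0.0597
grasp_force: 45.0
```

>>> {"name": "servo_tool", "arguments": {
  "moves": "0 0 0 0 0 -0.1 0.4; 0 0 0 0 0 -0.2 0.4; 0 0 0 0 0 -0.3 0.4; 0 0 0 0 0 -0.4 0.4; 0 0 0 0 0 -0.4 0.4"
}}

```text
time_s: 13.75
position: [0.566, 0.0043, 0.1128]
ee_rot: [0.802, 0.597, -0.001, -0.0]
force: [-1.8, 3.1, -1.4]
opening: 0.0599
grasp_force: 45.0
```

>>> {"name": "servo_tool", "arguments": {
  "moves": "0 0 0 0 0 -0.2 0.4; 0 0 0 0 0 -0.5 0.4; 0 0 0 0 0 -0.8 0.4; 0 0 0 0 0 -1.1 0.4; 0 0 0 0 0 -1.4 0.4; 0 0 0 0 0 -1.7 0.4; 0 0 0 0 0 -1.9 0.4; 0 0 0 0 0 -1.9 0.4; 0 0 0 0 0 -1.9 0.4; 0 0 0 0 0 -1.9 0.4"
}}

```text
time_s: 15.0
position: [0.5668, 0.0048, 0.132]
ee_rot: [0.802, 0.597, -0.0, -0.0]
force: [-0.2, -0.4, -1.2]
opening: 0.0595
grasp_force: 45.0
```

```bash
python3 - <<'E'
from go import *
from h import *
s=telemetry.state();print(s['opening'],s['force'],s['grasp_force'],s["ee_rot"])
go()
im=imaging.camera("scene")
cv2.imwrite("pics/a3.png",cv2.resize(im[150:270,240:400],(640,480),interpolation=cv2.INTER_CUBIC)[:,:,::-1])
E
```

```text
0.059532598529425974 [-0.2290748  -0.37415592 -1.17404624] 44.996656849980354 [ 8.02196077e-01  5.97060667e-01 -1.01688294e-04 -6.17914063e-05]
yaw 73.32 pos [0.5668 0.0048 0.132 ] t 15.0 q [ 0.14  0.55 -0.35  2.03  0.31  0.62 -0.72]
```

View pics/a3.png

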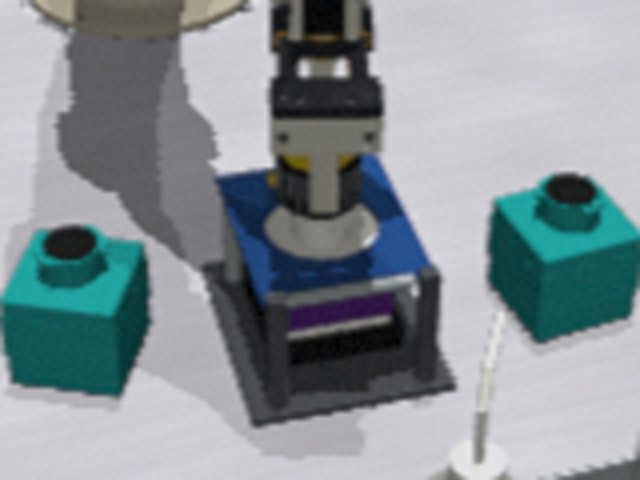

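The cap is held clear of the neck at crop (320,190). The plate is flat and the jar is still in its stand.

```bash
python3 -c "
from rig import ctrl
print(ctrl.job_done())"
```

```text
the job is handed in; nothing more can be done
None
```

I handed the job in at about 15 s: the brace plate is pressed flat, the cap was turned about 77° counter-clockwise until free, and the gripper holds it still, its lower edge about 14 mm above the jar's mouth by calculation; no verdict was shown.

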